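Set out the repair board in the sculpture studio

ROBOT

A 7-joint arm with a two-finger parallel gripper is mounted at the origin on the work surface. World frame = base frame: x ahead of the robot, y to its left, z up, the work surface at z = 0. Lengths are in m, angles in rad, forces in N, time in s.
With the tool pointing down it reaches from about 0.425 to 0.825 m from the base axis. Payload 3.6 kg.
Tool frame: the origin (TCP) lies between the finger pads; the fingertips stand 25 mm ahead of it and the grasp point (between the pads) lies 6 mm ahead of it; z points along the fingers, y is the line along which they close (so a half turn about z gives the same grasp; the last joint's range is limited). The gripper opens to 85 mm and grips with 20 to 120 N. Pads are 22 mm wide; open, the fingers measure 114 mm over their backs; the gripper's body (76 mm by 85 mm) begins 54 mm behind the grasp point. The pads swing forward as they close: fully open they stand 13 mm farther back than shut.
Start: joints at [-1.208, 0.615, -0.013, 1.423, 0.008, 1.103, -0.04], TCP at [0.246, 0.601, 0.256] pointing down, gripper open.
Joint ranges: [-3.12, 3.12], [-0.3, 2.06], [-1.34, 1.32], [0.26, 2.42], [-1.36, 4.5], [0.01, 1.98], [-2.84, 2.84]. Speed limits (rad/s): [2.79, 2.79, 3.14, 3.14, 3.14, 3.14, 3.14].

INTERFACE

Orientations are given as a unit quaternion [w, x, y, z].
In Python, from rig import arm, viewer gives the robot as it stands.
- The arm moves only by the shell command python3 -m jog 'ROWS'. ROWS is JSON, a list of rows, each a list of 5 numbers: the finger opening in m, from 0 to 0.0854, then the shift along the tool's x, y, z in m, then the turn about the tool's z in rad. A call has 1 to 8 rows; each row is the pose to reach, as a shift and turn from the pose commanded when the call began, along the tool's axes at that moment; what a row does not reach only later rows make up. A row lasts 1/10 s, in which the tool goes at most 50 mm and 8.59 degrees, less where a joint would pass 70% of its speed; a pose out of reach is approached as far as the arm can. A call with a gripper value outside its range is refused whole. The fingers move at their own pace and stop on an object; the grip force is fixed at half the most. Time passes only in rows, so rows that repeat a pose let the fingers close. It gives the time, the measured TCP pose, the force, the opening and the grip force at its end, in the units of the state.
- arm.get_state(): the state, without advancing time (a new reading comes with each control period).
- viewer.grab_frame(name): name is "side" or "top" or "wrist"; returns a dict with "frame" (480x640x3 uint8, red, green, blue), "fx", "fy", "cx", "cy" (pixels), "T" (4x4, takes a point from camera to world coordinates); the wrist camera has in their place "mount" (4x4, takes a point from camera to tool coordinates, whose origin is the TCP and whose axes are the flange's). Camera axes: x right, y down, z forward; pixel columns grow to the right and rows downward; lengths in m; the calibration is good to about 2 mm. A picture is of the moment at which its call begins: read the wrist's pose just before it. There is no depth.
- arm.finish_job(): hands the job in; it is judged then, once.
The state is a dict: "clock": time; "joint_pos": joint angles; "joint_vel": joint speeds; "effort": joint torques, N m; "tool_pos": TCP position; "ee_rot": TCP orientation; "contact_force": force on the tool from outside, world axes, zero at the start; "torque": the same for the moment, N m; "width": finger opening in m; "grip_force": force on a finger pad.
Only numpy, scipy, OpenCV 4.12 (cv2) and the standard library are available. Lean on these libraries where they do the work, as an engineer would, in place of code of your own. Each camera call takes 0.05 s, during which the arm holds its last target. There are 200 camera calls.

TASK

Set out the grey repair board: stand the white jar on the cork pad in front of the white vase and the black jar on the cork pad in front of the black lattice tower, and stand the green tub on the board midway between the two cork pads, in line with them. Stand the red bottle upright on the middle of the tub's lid. Do not disturb the vase, the tower, the blue jar or the wire spool.

Things in the scene. Friction and masses are not known exactly. Their poses are not given: they have to be found in the camera images.
- jar_white_center (a point): white closed round jar with a white lid, 51 mm across, 70 mm tall, standing on the table; the point is on its axis half-way up (35 mm above its underside), z up
- jar_black_center (a point): black closed round jar with a black lid, 51 mm across, 70 mm tall, standing on the table; the point is on its axis half-way up (35 mm above its underside), z up
- tub_center (a point): green round tub with a flat darker green lid, 60 mm across at the lid (the top 12 mm), body tapering from 58 mm below the lid to 52 mm at the foot, 55 mm tall; the point is on its axis half-way up (27.5 mm above its underside), z up
- bottle_center (a point): red round dispenser bottle with a white pointed nozzle, 36 mm across for its lower 65 mm, 95 mm tall with the nozzle; the point is on its axis half-way up (47.5 mm above its underside), z up
- pad_left: round cork pad, 70 mm across and 3 mm thick, fixed on the grey repair board (fixed, 220 x 340 mm, flat top 12 mm above the table, turned up to 0.2 rad); the left (+y) pad. Origin: centre of its underside, on the board's top; upper face 15 mm above the table. x axis: across the board, away from the robot; y axis: along the board to the left; the other pad is 240 mm along -y. Vase or tower stands 115 mm behind it (+x)
- pad_right: the same cork pad on the right (-y) side of the board, origin and axes alike; the other pad is 240 mm away along +y. The vase or the tower stands 115 mm behind it (+x)
- vase: white ceramic vase, 62 mm across, 100 mm tall, loose on the board behind one of the pads (left or right by chance); origin: centre of its underside
- tower: black openwork lattice tower, 62 mm square, 100 mm tall, loose on the board behind the other pad; origin: centre of its underside
- jar_blue_center (a point): blue closed jar of the same form as the white and black ones, not needed; the point is on its axis half-way up (35 mm above the table)
- spool_center (a point): wooden spool of copper wire, 54 mm across, 50 mm tall, not needed; the point is on its axis half-way up (25 mm above the table)
There are look-alikes about, which are no part of the job. What is shaped like the part that bears jar_white_center but pink is not meant. There is more than one size of the part that bears bottle_center; the job needs the middle-sized.

How it is judged:
By the outcome, as a careful person would: the job done as asked, in the order asked, and still so for the second after the job is handed in, with the robot touching nothing.
It also fails if it takes over 117 s, if anything falls off the work surface, if the arm or the gripper's body presses on something with over 40 N, if the wrist force passes 120 N, or if a joint passes its speed limit or range.

## Working session

There is one attempt and no reset: what is moved stays moved. The work goes in short steps, Python scripts to look and compute and a shell command to move; the robot and the scene stay as the last step left them, time stands still between calls to the robot, and variables do not carry over. Pictures are saved under pics/ and viewed, at most 14 in all, crops included, and the job is handed in when it is done.

```bash
mkdir -p pics; ls
cat > h.py <<'E'
import numpy as np, cv2
from rig import arm, viewer
from scipy.spatial.transform import Rotation as R
def grab(n,save=None):
    s=arm.get_state(); f=viewer.grab_frame(n)
    if n=='wrist':
        q=s['ee_rot']; T=np.eye(4); T[:3,:3]=R.from_quat([q[1],q[2],q[3],q[0]]).as_matrix(); T[:3,3]=s['tool_pos']
        f['T']=T@np.array(f['mount'])
    f['T']=np.array(f['T'])
    if save:
        cv2.imwrite('pics/'+save+'.png',f['frame'][:,:,::-1])
        np.savez('pics/'+save+'.npz',T=f['T'],k=[f['fx'],f['fy'],f['cx'],f['cy']],frame=f['frame'])
    return f
def px(save,u,v,z):
    d=np.load('pics/'+save+'.npz'); fx,fy,cx,cy=d['k']; T=d['T']
    r=T[:3,:3]@np.array([(u-cx)/fx,(v-cy)/fy,1]); return T[:3,3]+r*(z-T[2,3])/r[2]
def proj(save,p):
    d=np.load('pics/'+save+'.npz'); fx,fy,cx,cy=d['k']; c=np.linalg.inv(d['T'])@np.append(p,1)
    return np.array([fx*c[0]/c[2]+cx,fy*c[1]/c[2]+cy])
def crop(save,u0,v0,w,h,out,k):
    im=np.load('pics/'+save+'.npz')['frame'][v0:v0+h,u0:u0+w,::-1]
    cv2.imwrite('pics/'+out+'.png',cv2.resize(im,None,fx=k,fy=k,interpolation=cv2.INTER_CUBIC))
def shift(x,y):
    "tool-axis shift to bring TCP over world x,y"
    s=arm.get_state(); q=s['ee_rot']; M=R.from_quat([q[1],q[2],q[3],q[0]]).as_matrix()
    d=np.array([x,y,s['tool_pos'][2]])-s['tool_pos']; return M.T@d
E
python3 - <<'E'
from h import *
grab('top','top0'); f=grab('side','side0'); print(f['T'].round(3))
print(np.load('pics/top0.npz')['T'].round(3)); s=arm.get_state(); print(s['clock'],s['ee_rot'],s['tool_pos'])
E
```

```text
pics
[[ 0.919 -0.198  0.342  0.101]
 [-0.395 -0.462  0.794 -0.881]
 [ 0.001 -0.865 -0.502  0.611]
 [ 0.     0.     0.     1.   ]]
[[ 2.100e-02 -9.950e-01  9.900e-02  3.760e-01]
 [-1.000e+00 -2.200e-02 -1.000e-02  1.000e-03]
 [ 1.200e-02 -9.900e-02 -9.950e-01  1.183e+00]
 [ 0.000e+00  0.000e+00  0.000e+00  1.000e+00]]
0.1 [-2.04309941e-04  1.93155895e-01  9.81167362e-01 -1.16903133e-03] [0.24617079 0.60088885 0.25523927]
```

View pics/top0.png

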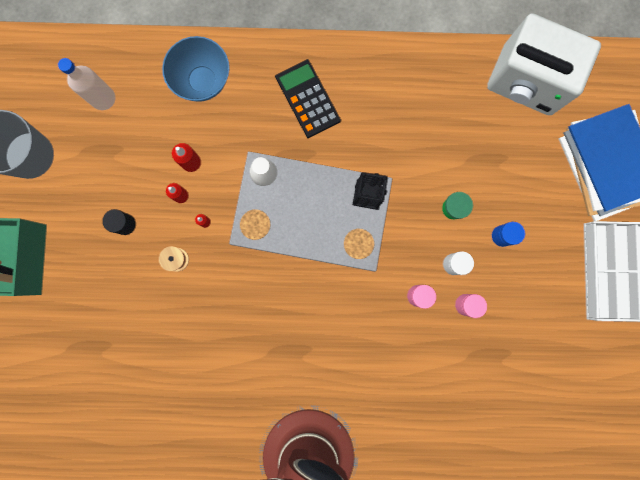

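View pics/side0.png

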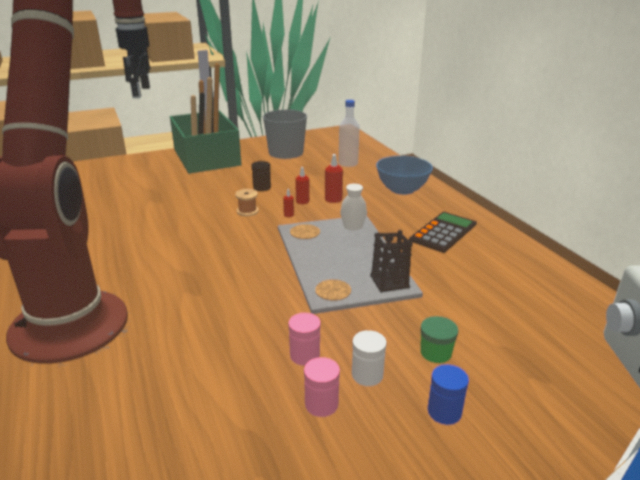

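Candidates (top view):
- **White jar:** (459,263). Pink jars at (422,296) and (472,306) and the vase at (262,170) are not meant.
- **Black jar:** (119,222).
- **Tub:** (457,205).
- **Bottles:** (185,157) large, (176,192) middle, (203,220) small. I choose the middle one.

The pads are at (255,224) and (359,243). The vase stands behind the left pad, so the white jar goes left and the black jar goes right.

Run:
```python
from h import *
crop('top0',400,180,140,140,'cA',4); crop('top0',90,130,140,140,'cB',4)
a=cv2.imread('pics/cA.png')[:,:400]; 
im=np.load('pics/top0.npz')['frame'][...,::-1]
def c(u,v,w,h): return cv2.resize(im[v:v+h,u:u+w],None,fx=4,fy=4,interpolation=cv2.INTER_CUBIC)
cv2.imwrite('pics/cAB.png',np.hstack([c(95,135,100,140),c(410,185,100,140)]))
```

```text
(no output)
```

View pics/cAB.png

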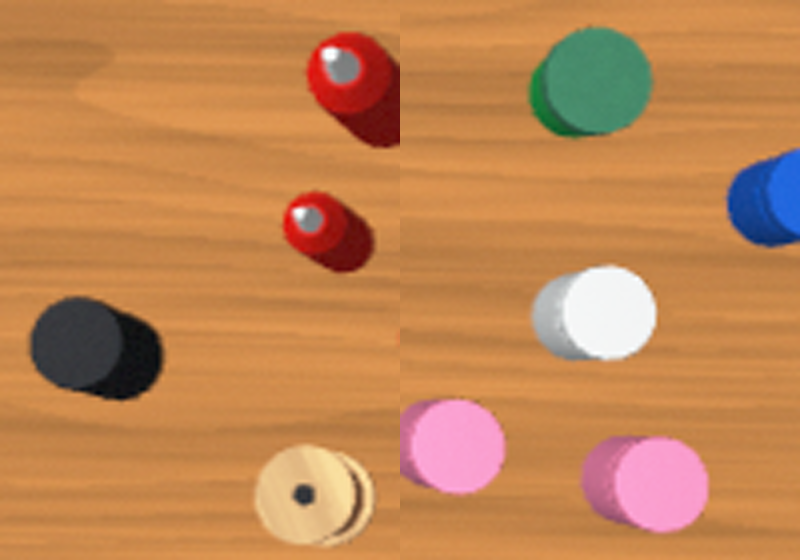

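Run:
```python
from h import *
for n,u,v,z in [('white',462.5,263.2,.07),('black',114,220.8,.07),('tub',459.5,205.2,.055),('bottle',173.2,190.5,.065),('bottip',170,188,.095),('spool',170.5,258.7,.05),('padL',255,224.5,.015),('padR',359.5,243.5,.015),('pink1',464-50.5,296,.07),('blue',512,233,.07),('vase',262,170,.1),('tower',371,190,.1),('big',182,154,.07),('small',201,219,.045)]:
    p=px('top0',u,v,z); print(n,p.round(3),np.hypot(*p[:2]).round(3))
# automatic pad segmentation
im=np.load('pics/top0.npz')['frame'][210:262,225:395]
hsv=cv2.cvtColor(im,cv2.COLOR_RGB2HSV); m=(hsv[...,1]>70).astype(np.uint8)
n,l,s,c=cv2.connectedComponentsWithStats(m)
for i in range(1,n):
    if s[i,4]>200: p=px('top0',c[i][0]+225,c[i][1]+210,.015); print(s[i],p.round(4))
print('shift white',shift(*px('top0',462.5,263.2,.07)[:2]))
st=arm.get_state();print(st['tool_pos'])
f=viewer.grab_frame('wrist'); print(np.array(f['mount']).round(3),f['fx'])
```

```text
white [ 0.427 -0.322  0.07 ] 0.535
black [0.503 0.432 0.07 ] 0.663
tub [ 0.556 -0.321  0.055] 0.642
bottle [0.573 0.309 0.065] 0.651
bottip [0.573 0.308 0.095] 0.65
spool [0.424 0.312 0.05 ] 0.527
padL [0.508 0.134 0.015] 0.525
padR [ 0.47  -0.104  0.015] 0.481
pink1 [ 0.355 -0.217  0.07 ] 0.416
blue [ 0.495 -0.431  0.07 ] 0.656
vase [0.615 0.113 0.1  ] 0.625
tower [ 0.577 -0.12   0.1  ] 0.59
big [0.653 0.292 0.07 ] 0.716
small [0.514 0.25  0.045] 0.572
[   0    0   96   52 1165] [0.4533 0.1414 0.015 ]
[ 15   0  30  30 718] [0.5082 0.135  0.015 ]
[153   0  17  52 655] [ 0.4822 -0.1687  0.015 ]
[119  19  30  30 723] [ 0.4696 -0.1021  0.015 ]
shift white [-0.51758955 -0.78564878  0.00189055]
[0.24617079 0.60088885 0.25523927]
[[-0.    -0.965 -0.264  0.068]
 [ 1.    -0.    -0.001 -0.   ]
 [ 0.001 -0.264  0.965 -0.117]
 [ 0.     0.     0.     1.   ]] 353.30540858543486
```

```bash
python3 -m jog '[[0.0854,-0.35,-0.2,0,-0.389],[0.0854,-0.35,-0.2,0,-0.389],[0.0854,-0.35,-0.2,0,-0.389],[0.0854,-0.35,-0.2,0,-0.389],[0.0854,-0.35,-0.2,0,-0.389],[0.0854,-0.35,-0.2,0,-0.389],[0.0854,-0.35,-0.2,0,-0.389],[0.0854,-0.35,-0.2,0,-0.389]]'; python3 -c "
from h import *
s=arm.get_state();print(s['tool_pos'],np.round(s['joint_pos'],2),s['ee_rot'],shift(.427,-.322))"
```

```text
clock: 0.95
tool_pos: [0.4934, 0.2843, 0.2562]
ee_rot: [-0.0, -0.0, 1.0, -0.0]
contact_force: [0.4, 0.9, 0.2]
width: 0.0855
grip_force: 0.0
[0.49339868 0.28432385 0.2561867 ] [-0.5   0.49 -0.09  1.66  0.05  0.99  0.96] [-1.36221486e-04 -1.48491727e-04  9.99999977e-01 -7.76651426e-05] [ 6.65787298e-02 -6.06304094e-01  1.12293305e-04]
```

```bash
python3 -m jog '[[0.0854,0.067,-0.606,0.04,0],[0.0854,0.067,-0.606,0.04,0],[0.0854,0.067,-0.606,0.04,0],[0.0854,0.067,-0.606,0.04,0],[0.0854,0.067,-0.606,0.04,0],[0.0854,0.067,-0.606,0.04,0],[0.0854,0.067,-0.606,0.04,0],[0.0854,0.067,-0.606,0.04,0]]'; python3 -c "
from h import *
s=arm.get_state();print(s['tool_pos'],np.round(s['joint_pos'],2),shift(.427,-.322))"
```

```text
clock: 1.75
tool_pos: [0.4482, -0.1124, 0.2301]
ee_rot: [0.0, -0.0, 1.0, -0.0]
contact_force: [1.2, -0.5, 0.3]
width: 0.0854
grip_force: 0.0
[ 0.44818081 -0.11239764  0.23006711] [ 0.22  0.36 -0.03  1.98  0.01  0.8   1.75] [ 2.12842040e-02 -2.09591883e-01  3.08571431e-06]
```

```bash
python3 -m jog '[[0.0854,0.021,-0.21,0.04,0],[0.0854,0.021,-0.21,0.04,0],[0.0854,0.021,-0.21,0.04,0],[0.0854,0.021,-0.21,0.04,0],[0.0854,0.021,-0.21,0.04,0],[0.0854,0.021,-0.21,0.04,0],[0.0854,0.021,-0.21,0.04,0],[0.0854,0.021,-0.21,0.04,0]]'; python3 -c "
from h import *
grab('wrist','w1');s=arm.get_state();print(s['tool_pos'],np.round(s['joint_pos'],2),proj('w1',[.427,-.322,.07]))"
```

```text
clock: 2.55
tool_pos: [0.4289, -0.3178, 0.1904]
ee_rot: [0.0, -0.002, 1.0, 0.001]
contact_force: [0.5, 0.1, 0.3]
width: 0.0851
grip_force: 0.0
[ 0.42890586 -0.31798901  0.19053351] [ 0.6   0.51 -0.01  1.84  0.    0.79  2.17] [316.31430232 240.35801003]
```

View pics/w1.png

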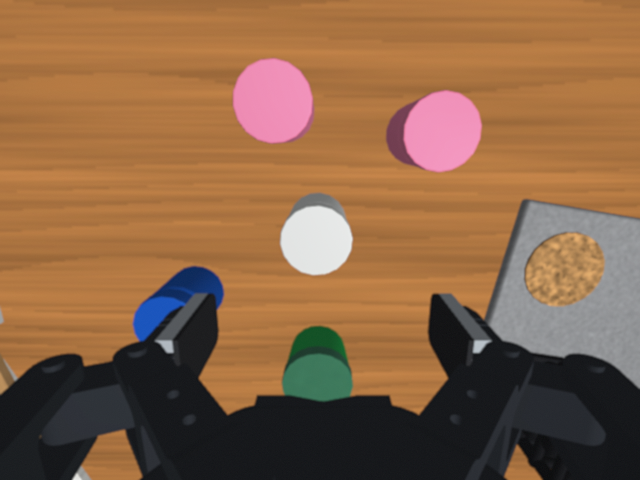

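The white lid sits at (316,240), exactly where predicted, with the pink jars at the top and the tub at (317,375). I'll descend and grip.

```bash
python3 -m jog '[[0.0854,0,0,0.045,0],[0.0854,0,0,0.09,0],[0.0854,0,0,0.125,0],[0.0854,0,0,0.14,0],[0.0854,0,0,0.14,0],[0.04,0,0,0.14,0],[0.04,0,0,0.14,0],[0.04,0,0,0.14,0]]';python3 -m jog '[[0.04,0,0,0,0],[0.04,0,0,0,0],[0.04,0,0,0,0],[0.04,0,0,0,0]]'; python3 -c "
from h import *
print(px('w1',564,268,.015),px('w1',316,240,.07),shift(.5082,.135))"
```

```text
clock: 3.4
tool_pos: [0.429, -0.3211, 0.052]
ee_rot: [0.002, -0.0, 1.0, -0.001]
contact_force: [0.7, 0.5, 3.1]
width: 0.0496
grip_force: 61.1
clock: 3.8
tool_pos: [0.429, -0.3211, 0.0519]
ee_rot: [0.002, -0.0, 1.0, -0.001]
contact_force: [-0.1, 0.3, 6.7]
width: 0.0495
grip_force: 61.1
[ 0.46668388 -0.10519112  0.015     ] [ 0.4267416  -0.32221907  0.07      ] [-0.07931211  0.45612711 -0.00056139]
```

```bash
python3 -m jog '[[0.04,0,0,-0.03,0],[0.04,0,0,-0.08,0],[0.04,-0.005,0.02,-0.12,0],[0.04,-0.02,0.07,-0.12,0],[0.04,-0.03,0.12,-0.12,0],[0.04,-0.04,0.17,-0.12,0],[0.04,-0.05,0.22,-0.12,0],[0.04,-0.06,0.27,-0.12,0]]';python3 -c "
from h import *
print(shift(.5082,.135),arm.get_state()['width'])"
```

```text
clock: 4.6
tool_pos: [0.4861, -0.0547, 0.1703]
ee_rot: [-0.0, 0.0, 1.0, -0.0]
contact_force: [1.0, -0.5, -2.5]
width: 0.0494
grip_force: 63.2
[-2.20575398e-02  1.89656716e-01 -9.72229104e-06] 0.04943413694150534
```

```bash
python3 -m jog '[[0.04,-0.023,0.05,0,0],[0.04,-0.023,0.1,0,0],[0.04,-0.023,0.15,0,0],[0.04,-0.023,0.18,0,0],[0.04,-0.023,0.19,0.03,0],[0.04,-0.023,0.19,0.06,0],[0.04,-0.023,0.19,0.07,0],[0.04,-0.023,0.19,0.07,0]]';python3 -c "
from h import *
s=arm.get_state();grab('wrist','w2');print(s['tool_pos'],shift(.5082,.135),proj('w2',[.5082,.135,.015]))"
```

```text
clock: 5.4
tool_pos: [0.5082, 0.1326, 0.0989]
ee_rot: [-0.002, 0.0, 1.0, -0.001]
contact_force: [-0.1, -0.2, -3.1]
width: 0.0493
grip_force: 63.1
[0.50815475 0.13255596 0.09885114] [ 1.19887281e-03  2.34979853e-03 -5.33147398e-07] [326.89342326 260.45011773]
```

View pics/w2.png

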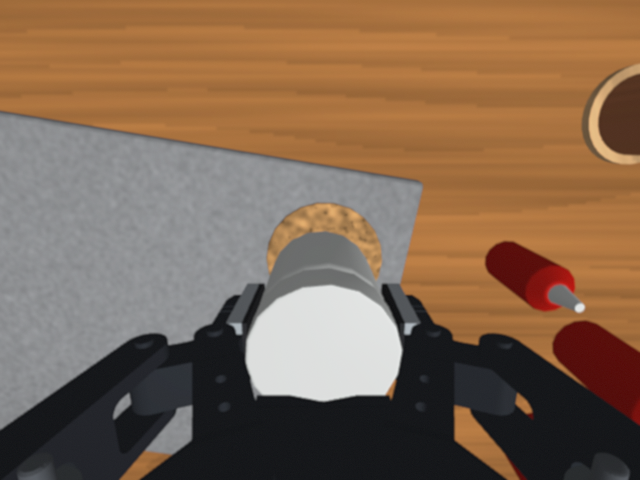

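Jar held above the left pad. Pad edges are at u=268 and 383, with its near edge at v=203, so its centre is about u=326, against 327 predicted.

```bash
python3 -c "
from h import *
print(proj('w2',[.4732,.135,.015]),arm.get_state()['tool_pos'],shift(.5095,.1345))"
```

```text
[327.02564134 202.5249164 ] [0.5093967  0.13264909 0.10010153] [-1.01588728e-04  1.85100093e-03 -1.39876298e-06]
```

```bash
python3 -m jog '[[0.04,0,0.001,0.015,0],[0.04,0,0.001,0.025,0],[0.04,0,0.001,0.03,0],[0.04,0,0.001,0.032,0],[0.04,0,0.001,0.032,0],[0.04,0,0.001,0.033,0],[0.04,0,0.001,0.033,0]]'
```

```text
clock: 6.15
tool_pos: [0.5097, 0.1345, 0.0674]
ee_rot: [0.0, -0.0, 1.0, 0.0]
contact_force: [-0.0, 0.2, -2.1]
width: 0.0492
grip_force: 63.2
```

```bash
python3 -m jog '[[0.04,0,0,0.0005,0],[0.0854,0,0,0.0005,0],[0.0854,0,0,0.0005,0],[0.0854,0,0,0.0005,0],[0.0854,0,0,0.0005,0],[0.0854,0,0,-0.03,0],[0.0854,0,0,-0.08,0],[0.0854,0,0,-0.12,0]]'; python3 -c "
from h import *
s=arm.get_state();print(s['tool_pos'],shift(.503,.432))"
```

```text
clock: 6.95
tool_pos: [0.5097, 0.1344, 0.189]
ee_rot: [0.0, -0.0, 1.0, 0.0]
contact_force: [1.7, 0.5, 0.4]
width: 0.0853
grip_force: 0.0
[0.50966754 0.13444399 0.18900864] [6.61065591e-03 2.97557274e-01 2.92944044e-05]
```

```bash
python3 -m jog '[[0.0854,0.007,0.05,0,0],[0.0854,0.007,0.1,0,0],[0.0854,0.007,0.15,0,0],[0.0854,0.007,0.2,0,0],[0.0854,0.007,0.25,0,0],[0.0854,0.007,0.2975,0,0],[0.0854,0.007,0.2975,0,0],[0.0854,0.007,0.2975,0,0]]'; python3 -c "
from h import *
grab('wrist','w3');print(arm.get_state()['tool_pos'],proj('w3',[.503,.432,.07]))"
```

```text
clock: 7.75
tool_pos: [0.5012, 0.4334, 0.1863]
ee_rot: [-0.001, -0.002, 1.0, -0.0]
contact_force: [1.1, 0.2, -0.9]
width: 0.0856
grip_force: 0.0
[0.50230176 0.4312216  0.18654547] [320.74445567 247.37952531]
```

View pics/w3.png

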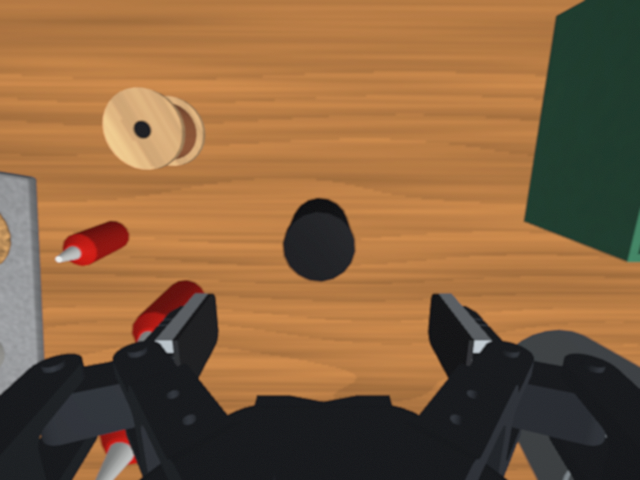

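Black lid at (319,245), within 1 mm of prediction.

```bash
python3 -m jog '[[0.0854,0,0,0.045,0],[0.0854,0,0,0.09,0],[0.0854,0,0,0.12,0],[0.0854,0,0,0.137,0],[0.0854,0,0,0.137,0],[0.04,0,0,0.137,0],[0.04,0,0,0.137,0],[0.04,0,0,0.137,0]]';python3 -m jog '[[0.04,0,0,0,0],[0.04,0,0,0,0],[0.04,0,0,0,0]]'; python3 -c "
from h import *
print(px('w3',319,245,.07),shift(.4685,-.1030))"
```

```text
clock: 8.6
tool_pos: [0.5037, 0.4319, 0.0524]
ee_rot: [0.001, 0.0, 1.0, 0.001]
contact_force: [-1.7, 0.4, 2.4]
width: 0.0495
grip_force: 61.3
clock: 8.9
tool_pos: [0.5037, 0.4319, 0.0523]
ee_rot: [0.001, 0.0, 1.0, 0.001]
contact_force: [-0.8, -2.0, 6.7]
width: 0.0497
grip_force: 61.4
[0.50129592 0.43079648 0.07      ] [ 0.03504029 -0.53490016 -0.00067694]
```

```bash
python3 -m jog '[[0.04,0,0,-0.03,0],[0.04,0,0,-0.08,0],[0.04,0,0,-0.13,0],[0.04,0.002,-0.03,-0.15,0],[0.04,0.005,-0.08,-0.15,0],[0.04,0.008,-0.13,-0.15,0],[0.04,0.011,-0.18,-0.15,0],[0.04,0.014,-0.23,-0.15,0]]';python3 -c "
from h import *
print(shift(.470,-.103),arm.get_state()['tool_pos'])"
```

```text
clock: 9.7
tool_pos: [0.488, 0.2005, 0.2006]
ee_rot: [0.001, -0.0, 1.0, 0.0]
contact_force: [0.1, -1.1, -0.5]
width: 0.0493
grip_force: 62.5
[ 1.82085118e-02 -3.03460421e-01 -1.17869223e-04] [0.48798371 0.20047385 0.20060898]
```

```bash
python3 -m jog '[[0.04,0.018,-0.05,0,0],[0.04,0.018,-0.1,0,0],[0.04,0.018,-0.15,0,0],[0.04,0.018,-0.2,0,0],[0.04,0.018,-0.25,0,0],[0.04,0.018,-0.3025,0.02,0],[0.04,0.018,-0.3025,0.06,0],[0.04,0.018,-0.3025,0.1,0]]';python3 -m jog '[[0.04,0,0,0,0],[0.04,0,0,0,0],[0.04,0,0,0,0]]';python3 -c "
from h import *
s=arm.get_state();grab('wrist','w4');print(s['tool_pos'],shift(.470,-.103),proj('w4',[.4685,-.103,.015]),proj('w4',[.4335,-.103,.015]),proj('w4',[.4685,-.138,.015]),proj('w4',[.4685,-.068,.015]))"
```

```text
clock: 10.5
tool_pos: [0.4712, -0.1039, 0.1001]
ee_rot: [0.002, 0.003, 1.0, -0.001]
contact_force: [-0.4, 0.3, -2.0]
width: 0.0491
grip_force: 62.5
clock: 10.8
tool_pos: [0.4722, -0.0998, 0.1021]
ee_rot: [0.002, -0.001, 1.0, -0.0]
contact_force: [0.1, -0.8, -1.7]
width: 0.049
grip_force: 62.9
[ 0.47218279 -0.09981471  0.10211799] [ 2.23025035e-03 -3.12465758e-03 -8.47248700e-06] [317.41058677 251.76390956] [317.23432323 194.08439611] [259.59903445 251.68652098] [375.22986436 251.84130848]
```

View pics/w4.png

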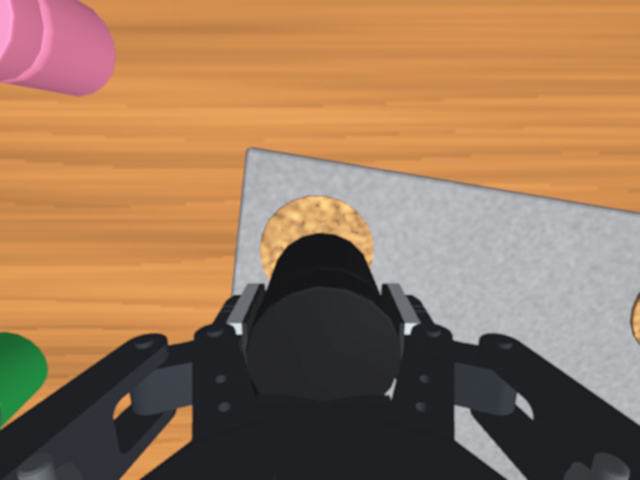

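Right pad edges at u=260 and 374, near edge at v=196. Its centre agrees within about 1 mm, so lower with a small correction.

```bash
python3 -m jog '[[0.04,0.001,-0.003,0.01,0],[0.04,0.001,-0.003,0.022,0],[0.04,0.001,-0.003,0.03,0],[0.04,0.001,-0.003,0.033,0],[0.04,0.001,-0.003,0.034,0],[0.04,0.001,-0.003,0.0345,0],[0.04,0.001,-0.003,0.0345,0],[0.04,0.001,-0.003,0.0345,0]]'
```

```text
clock: 11.65
tool_pos: [0.4689, -0.1032, 0.0671]
ee_rot: [-0.0, -0.0, 1.0, 0.0]
contact_force: [-3.9, 0.5, 17.7]
width: 0.0496
grip_force: 63.1
```

```bash
python3 -m jog '[[0.04,-0.001,0,-0.0005,0],[0.0854,-0.001,0,-0.0005,0],[0.0854,-0.001,0,-0.0005,0],[0.0854,-0.001,0,-0.0005,0],[0.0854,-0.001,0,-0.0005,0],[0.0854,0,0,-0.03,0],[0.0854,0,0,-0.08,0],[0.0854,0,0,-0.13,0]]'; python3 -c "
from h import *
s=arm.get_state();print(s['tool_pos'],shift(.556,-.321))"
```

```text
clock: 12.45
tool_pos: [0.4689, -0.1031, 0.1964]
ee_rot: [-0.001, -0.0, 1.0, 0.0]
contact_force: [0.6, -0.5, 0.8]
width: 0.0855
grip_force: 0.0
[ 0.46888992 -0.1030851   0.19636812] [-0.08705042 -0.2179385  -0.00032001]
```

```bash
python3 -m jog '[[0.0854,-0.087,-0.218,0,0],[0.0854,-0.087,-0.218,0,0],[0.0854,-0.087,-0.218,0,0],[0.0854,-0.087,-0.218,0,0],[0.0854,-0.087,-0.218,0,0],[0.0854,-0.087,-0.218,0,0],[0.0854,-0.087,-0.218,0,0],[0.0854,-0.087,-0.218,0,0]]'; python3 -c "
from h import *
f=grab('wrist','w5');print(arm.get_state()['tool_pos'],proj('w5',[.556,-.321,.055]))
h=cv2.cvtColor(f['frame'],cv2.COLOR_RGB2HSV);m=cv2.inRange(h,(60,60,90),(90,200,200))
n,l,s,c=cv2.connectedComponentsWithStats(m)
for i in range(1,n):
    if s[i,4]>500: print(s[i],c[i],px('w5',s[i][0]+s[i][2]/2,s[i][1]+s[i][3]/2,.055))
crop('w5',200,130,240,200,'c5',2.5)
"
```

```text
clock: 13.25
tool_pos: [0.5566, -0.3192, 0.1951]
ee_rot: [-0.001, -0.001, 1.0, 0.001]
contact_force: [0.5, 0.9, -0.0]
width: 0.0856
grip_force: 0.0
[ 0.55671753 -0.31898527  0.19541686] [319.8948051 235.3795498]
[ 281  197   77   76 4541] [318.91191368 234.22572121] [ 0.55570519 -0.32129703  0.055     ]
```

View pics/c5.png

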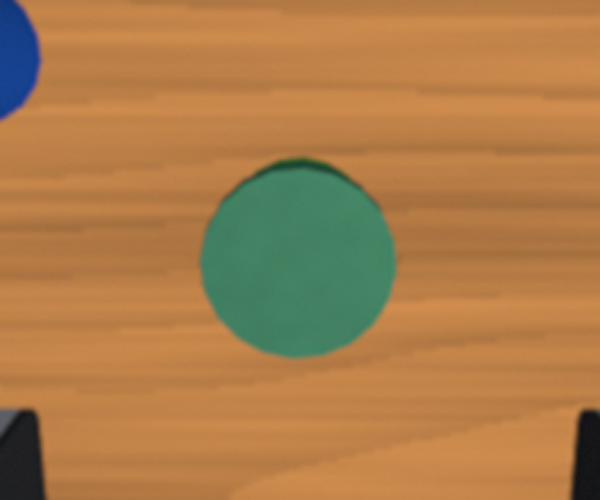

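```bash
python3 -m jog '[[0.0854,0.001,0,0.045,0],[0.0854,0.001,0,0.09,0],[0.0854,0.001,0,0.125,0],[0.0854,0.001,0,0.144,0],[0.0854,0.001,0,0.144,0],[0.05,0.001,0,0.144,0],[0.05,0.001,0,0.144,0],[0.05,0.001,0,0.144,0]]';python3 -m jog '[[0.05,0,0,0,0],[0.05,0,0,0,0],[0.05,0,0,0,0]]'; python3 -c "
from h import *
m=(np.array([.5085,.135])+[.4692,-.1025])/2; print(m,shift(*m))"
```

```text
clock: 14.1
tool_pos: [0.5573, -0.3217, 0.0543]
ee_rot: [0.002, -0.0, 1.0, -0.001]
contact_force: [-0.0, 0.5, 3.4]
width: 0.0569
grip_force: 64.5
clock: 14.4
tool_pos: [0.5573, -0.3217, 0.0542]
ee_rot: [0.002, -0.0, 1.0, -0.001]
contact_force: [-0.5, 1.5, 6.6]
width: 0.0569
grip_force: 64.6
[0.48885 0.01625] [ 0.06822827  0.33796519 -0.00091359]
```

```bash
python3 -m jog '[[0.05,0,0,-0.03,0],[0.05,0,0,-0.08,0],[0.05,0,0,-0.13,0],[0.05,0.005,0.03,-0.15,0],[0.05,0.015,0.075,-0.15,0],[0.05,0.025,0.125,-0.15,0],[0.05,0.035,0.175,-0.15,0],[0.05,0.045,0.225,-0.15,0]]';python3 -c "
from h import *
print(shift(.490,.0163),arm.get_state())"
```

```text
clock: 15.2
tool_pos: [0.5099, -0.0973, 0.2018]
ee_rot: [-0.0, 0.0, 1.0, 0.0]
contact_force: [1.9, 1.3, -2.6]
width: 0.0569
grip_force: 65.2
[1.99537262e-02 1.13568574e-01 2.76861438e-05] {'clock': 15.2, 'joint_pos': array([ 0.11148034,  0.47909477,  0.05108832,  1.87080574, -0.0333312 ,
        0.7926753 ,  1.75078679]), 'joint_vel': array([-0.8851803 , -0.27822088, -0.01935104,  0.54407734,  0.01018465,
       -0.28563178, -0.87089033]), 'effort': array([  5.05089685, -38.7006855 ,   1.66319523, -14.10548955,
         0.11753086,   0.38683774,   0.59953663]), 'tool_pos': array([ 0.5099265 , -0.09727336,  0.20181221]), 'ee_rot': array([-6.94641383e-05,  1.19854586e-04,  9.99999984e-01,  1.09693078e-04]), 'contact_force': array([ 1.91157653,  1.25528426, -2.57905744]), 'torque': array([ 0.07131088, -0.05718075, -0.00472844]), 'grip_force': 65.16116924358357, 'width': 0.05691594040647385}
```

```bash
python3 -m jog '[[0.05,0.01,0.05,0,0],[0.05,0.02,0.1,0,0],[0.05,0.02,0.1135,0.01,0],[0.05,0.02,0.1135,0.05,0],[0.05,0.02,0.1135,0.09,0],[0.05,0.02,0.1135,0.12,0],[0.05,0.02,0.1135,0.126,0],[0.05,0.02,0.1135,0.126,0]]';python3 -m jog '[[0.05,0,0,0,0],[0.05,0,0,0,0]]'; python3 -c "
from h import *
print(shift(.490,.0163))"
```

```text
clock: 16.0
tool_pos: [0.4906, 0.0143, 0.0753]
ee_rot: [-0.001, -0.0, 1.0, -0.0]
contact_force: [-0.5, -0.6, -2.0]
width: 0.0571
grip_force: 65.1
clock: 16.2
tool_pos: [0.4924, 0.0144, 0.0773]
ee_rot: [0.002, -0.0, 1.0, 0.0]
contact_force: [-0.3, 0.4, -3.0]
width: 0.0573
grip_force: 65.1
[ 2.39677234e-03  1.92398442e-03 -8.35459081e-06]
```

```bash
python3 -m jog '[[0.05,0.002,0.002,0.003,0],[0.05,0.002,0.002,0.006,0],[0.05,0.002,0.002,0.008,0],[0.05,0.002,0.002,0.009,0],[0.05,0.002,0.002,0.0095,0],[0.05,0.002,0.002,0.0095,0],[0.05,0.002,0.002,0.0095,0]]'
```

```text
clock: 16.9
tool_pos: [0.489, 0.0164, 0.0663]
ee_rot: [-0.0, -0.0, 1.0, -0.0]
contact_force: [-0.2, -0.1, 0.4]
width: 0.0571
grip_force: 65.6
```

```bash
python3 -m jog '[[0.0854,0,0,0,0],[0.0854,0,0,0,0],[0.0854,0,0,0,0],[0.0854,0,0,0,0],[0.0854,0,0,0,0],[0.0854,0,0,-0.03,0],[0.0854,0,0,-0.08,0],[0.0854,0,0,-0.13,0]]'; python3 -c "
from h import *
f=grab('wrist','w6');s=arm.get_state();print(s['tool_pos'],shift(.573,.309),proj('w6',[.4885,.0164,.067]))
h=cv2.cvtColor(f['frame'],cv2.COLOR_RGB2HSV);m=cv2.inRange(h,(60,60,90),(90,200,200))
n,l,s,c=cv2.connectedComponentsWithStats(m)
for i in range(1,n):
    if s[i,4]>500: print(s[i],c[i],px('w6',s[i][0]+s[i][2]/2,s[i][1]+s[i][3]/2,.067))
f=grab('top','top1')
h=cv2.cvtColor(f['frame'],cv2.COLOR_RGB2HSV)
"
```

```text
clock: 17.7
tool_pos: [0.4884, 0.0163, 0.1971]
ee_rot: [-0.001, -0.0, 1.0, -0.0]
contact_force: [2.1, 1.2, -0.7]
width: 0.0854
grip_force: 0.0
[0.49342501 0.01644186 0.20528453] [-0.07952271  0.29256855  0.00149196] [322.79259173 239.9053608 ]
[ 282  200   83   80 5103] [323.01371742 239.48598863] [0.48857124 0.01691362 0.067     ]
```

View pics/w6.png

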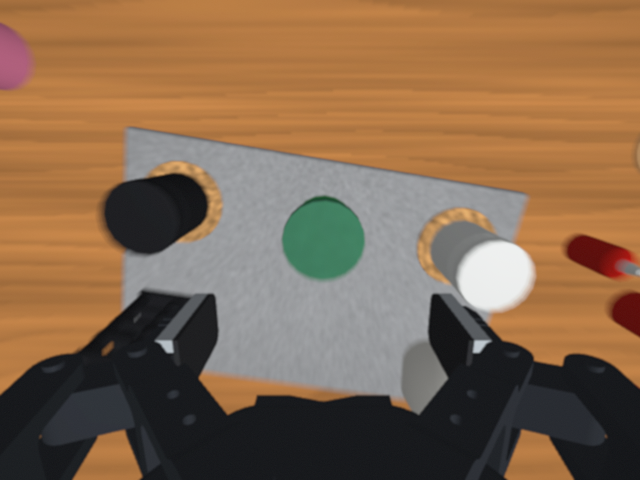

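The tub lid is centred at (323,240), between the black jar (left) and the white jar (right). Both jars stand on their pads. The bottle is next.

```bash
python3 -m jog '[[0.0854,-0.084,0.293,-0.01,0],[0.0854,-0.084,0.293,-0.01,0],[0.0854,-0.084,0.293,-0.01,0],[0.0854,-0.084,0.293,-0.01,0],[0.0854,-0.084,0.293,-0.01,0],[0.0854,-0.084,0.293,-0.01,0],[0.0854,-0.084,0.293,-0.01,0],[0.0854,-0.084,0.293,-0.01,0]]';python3 -m jog '[[0.066,0,0,0,0],[0.066,0,0,0,0],[0.066,0,0,0,0],[0.066,0,0,0,0]]'; python3 -c "
from h import *
f=grab('wrist','w7');s=arm.get_state();print(s['tool_pos'],shift(.573,.309),proj('w7',[.573,.309,.095]),proj('w7',[.573,.309,.065]),proj('w7',[.573,.291,.065]),proj('w7',[.573,.327,.065]))
"
```

```text
clock: 18.6
tool_pos: [0.572, 0.3115, 0.2047]
ee_rot: [-0.001, -0.002, 1.0, -0.0]
contact_force: [0.3, -0.8, 0.4]
width: 0.0858
grip_force: 0.0
clock: 19.0
tool_pos: [0.5733, 0.3082, 0.2064]
ee_rot: [0.0, 0.001, 1.0, -0.0]
contact_force: [0.6, 0.0, 0.4]
width: 0.0659
grip_force: 0.0
[0.57321821 0.30850343 0.20637824] [ 2.18719200e-04  4.96350551e-04 -7.93289311e-08] [323.93902052 246.37264285] [323.83836656 235.13123223] [300.04390475 235.17171451] [347.63620677 235.0907442 ]
```

View pics/w7.png

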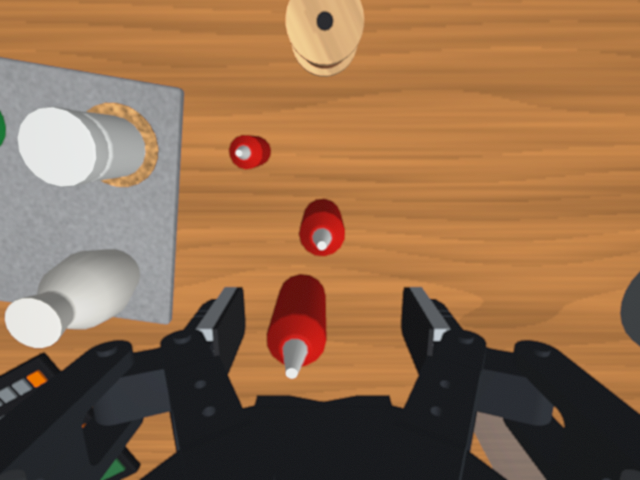

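Middle bottle: shoulder centre (322,234), tip (321,244). It lies between the small one (245,152) and the large one (295,335), and matches the prediction within 1 mm.

```bash
python3 -m jog '[[0.066,0,-0.001,0.045,0],[0.066,0,-0.001,0.09,0],[0.066,0,-0.001,0.12,0],[0.066,0,-0.001,0.14,0],[0.066,0,-0.001,0.152,0],[0.066,0,-0.001,0.152,0],[0.025,0,-0.001,0.152,0],[0.025,0,-0.001,0.152,0]]';python3 -m jog '[[0.025,0,0,0,0],[0.025,0,0,0,0],[0.025,0,0,0,0],[0.025,0,0,0,0]]'; python3 -c "
from h import *
print(shift(.4895,.0166))"
```

```text
clock: 19.85
tool_pos: [0.5741, 0.3088, 0.0558]
ee_rot: [0.001, -0.0, 1.0, 0.001]
contact_force: [0.7, -1.2, 0.2]
width: 0.0379
grip_force: 0.4
clock: 20.25
tool_pos: [0.5742, 0.3088, 0.056]
ee_rot: [0.002, -0.0, 1.0, 0.001]
contact_force: [-0.3, -0.7, 5.9]
width: 0.0348
grip_force: 60.0
[ 0.08475929 -0.29222694 -0.00070362]
```

```bash
python3 -m jog '[[0.025,0,0,-0.03,0],[0.025,0,0,-0.07,0],[0.025,0,0,-0.11,0],[0.025,0,0,-0.15,0],[0.025,0.01,-0.03,-0.15,0],[0.025,0.02,-0.075,-0.15,0],[0.025,0.035,-0.12,-0.15,0],[0.025,0.05,-0.165,-0.15,0]]';python3 -c "
from h import *
print(shift(.490,.0166))"
```

```text
clock: 21.05
tool_pos: [0.5221, 0.1417, 0.2041]
ee_rot: [-0.0, -0.0, 1.0, -0.0]
contact_force: [0.6, -1.0, -1.2]
width: 0.035
grip_force: 60.1
[ 3.21725823e-02 -1.25086971e-01  4.71394015e-05]
```

```bash
python3 -m jog '[[0.025,0.012,-0.045,0,0],[0.025,0.024,-0.09,0,0],[0.025,0.032,-0.12,0,0],[0.025,0.032,-0.125,0.02,0],[0.025,0.032,-0.125,0.05,0],[0.025,0.032,-0.125,0.07,0],[0.025,0.032,-0.125,0.07,0],[0.025,0.032,-0.125,0.07,0]]';python3 -m jog '[[0.025,0,0,0,0],[0.025,0,0,0,0]]';python3 -c "
from h import *
print(shift(.490,.0166)); grab('wrist','w8'); print(proj('w8',[.4885,.0166,.067]))"
```

```text
clock: 21.85
tool_pos: [0.4912, 0.0185, 0.1344]
ee_rot: [-0.0, -0.0, 1.0, -0.0]
contact_force: [0.6, 0.0, -1.4]
width: 0.0346
grip_force: 60.1
clock: 22.05
tool_pos: [0.4919, 0.0185, 0.1353]
ee_rot: [0.001, -0.0, 1.0, 0.0]
contact_force: [-0.1, 0.1, -1.4]
width: 0.0345
grip_force: 60.1
[ 1.92841972e-03 -1.93909877e-03 -5.22896381e-06]
[319.04814283 262.66728069]
```

View pics/w8.png

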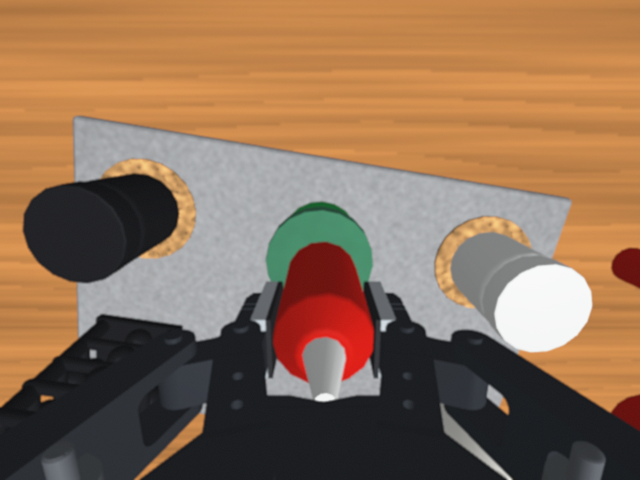

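Bottle above the tub: lid spans u=267–372 (centre 319.5) and the bottle is about 2 mm right of it. Correct and lower.

```bash
python3 -m jog '[[0.025,0.002,-0.002,0.003,0],[0.025,0.002,-0.002,0.006,0],[0.025,0.002,-0.002,0.009,0],[0.025,0.002,-0.002,0.011,0],[0.025,0.002,-0.002,0.012,0],[0.025,0.002,-0.002,0.012,0],[0.025,0.002,-0.002,0.012,0],[0.025,0.002,-0.002,0.012,0]]'
```

```text
clock: 22.9
tool_pos: [0.4891, 0.0163, 0.123]
ee_rot: [0.0, -0.0, 1.0, 0.0]
contact_force: [-2.4, -0.7, 6.9]
width: 0.0344
grip_force: 60.8
```

Contact made at the expected height (6.9 N). Release and rise straight up.

```bash
python3 -m jog '[[0.07,0,0,0,0],[0.07,0,0,0,0],[0.07,0,0,0,0],[0.07,0,0,0,0],[0.07,0,0,-0.02,0],[0.07,0,0,-0.05,0],[0.07,0,0,-0.09,0],[0.07,0,0,-0.13,0]]'; python3 -m jog '[[0.07,0.0,0.04,-0.02,0],[0.07,0,0.08,-0.03,0],[0.07,0,0.12,-0.03,0],[0.07,0,0.16,-0.03,0],[0.07,0,0.2,-0.03,0],[0.07,0,0.24,-0.03,0],[0.07,0,0.28,-0.03,0],[0.07,0,0.32,-0.03,0]]'; python3 -c "
from h import *
grab('top','top2'); grab('side','side2')
im=np.load('pics/top2.npz')['frame'][...,::-1][130:290,220:410]; s=np.load('pics/side2.npz')['frame'][...,::-1][150:320,260:440]
cv2.imwrite('pics/fin.png',np.hstack([cv2.resize(im,(400,337)),cv2.resize(s,(400,337))]))"
```

```text
clock: 23.7
tool_pos: [0.4887, 0.0164, 0.2531]
ee_rot: [-0.001, -0.0, 1.0, -0.0]
contact_force: [1.6, -0.3, 0.5]
width: 0.0702
grip_force: 0.0
clock: 24.5
tool_pos: [0.4887, 0.3379, 0.2818]
ee_rot: [-0.0, -0.0, 1.0, -0.0]
contact_force: [1.0, 0.1, -0.4]
width: 0.0698
grip_force: 0.0
```

View pics/fin.png

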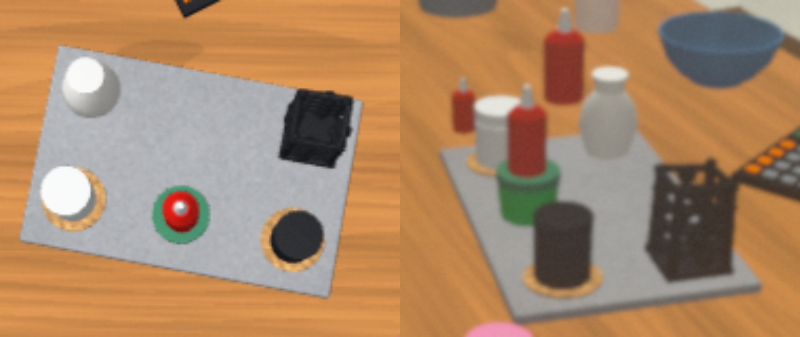

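Everything stands as asked: white jar by the vase (70,192), black jar by the tower (297,237), tub with the bottle upright between them (181,212). Vase and tower look unmoved.

```bash
python3 -c "
from rig import arm
print(arm.finish_job())"
```

```text
the job is handed in; nothing more can be done
None
```

The job is handed in at about 24.6 s on the clock: the white jar is on the pad by the vase, the black jar on the pad by the tower, and the green tub midway between with the middle-sized red bottle upright on its lid; the vase and tower look unmoved in the last pictures, and the gripper never touched the blue jar or spool.

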